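# Rock a pendulum angle gauge on a domed stud to its index and hold it

### The job

Check the pendulum angle gauge on the round-headed stud (not the flat-headed one): pick the gauge up by its handle, rest the middle of its foot gently on the crown of the dome and hold it level there for a moment, then rock it sideways on the dome, without lifting it off, until its swinging pointer settles in line with the small index clip on the dial's rim. Finish while still holding the gauge there, steady, its foot resting on the dome and the dial not leaning forward or back; do not let go or put it down, and leave the other things on the bench alone.

Things in the scene. Friction and masses are not known exactly. Their poses are not given: they have to be found in the camera images.
- gauge: Loose pendulum angle gauge, about 0.34 kg. Origin: centre of the foot's underside; z up, y across the dial, which faces -x. Foot: flat plate 46 (x) x 74 (y) x 10 mm. Dial: upright disc, radius 50, 8 thick, centre 72 mm up, ticks every 5 degrees. Handle: black block on top, 30 (x) x 24 (y) mm, 118 to 156 mm up, its y sides clear for fingers. If let go it topples off the dome.
- foot (a point): Centre of the flat underside of the gauge's foot; axes as the gauge's.
- handle (a point): Middle of the gauge's handle, 140 mm above the underside and 2 mm behind the origin (x = +2 mm); axes as the gauge's.
- pointer (a joint): Angle (rad) of the dark pendulum pointer on the dial; it swings freely about the dial's centre (axis along the gauge's x), always hangs plumb, lightly damped, settles in about 1.5 s. 0 with the gauge level; reads +a when the gauge is turned by +a about its own x axis: its top leans towards its -y side (right as seen facing the dial).
- pointer_tip (a point): Tip of the pointer; its z axis runs from the tip to the pivot.
- index (a joint): Angle (rad) of the index clip on the dial's rim, same axis, zero and sign as the pointer; set between 0.20 and 0.40, stiff, stays put. The clip sits on the gauge's -y side of the dial's lowest point (right of it as seen facing the dial). Pointer on the mark: both angles equal.
- index_tip (a point): Inner tip of the dark index clip, 45 mm from the dial's centre; its z axis points to the centre.
- stud_dome: Fixed aluminium block 74 x 74 x 24 mm with a round-headed steel stud in its middle: radius 25 mm, straight to 35 mm above the bench, then a hemisphere of radius 25 mm, crown 60 mm above the bench. Origin: centre of the block's underside, z up.
- stud_dome_top (a point): Crown of the dome, 60 mm above the bench.
- stud_flat: Fixed block like the other, but its stud is a plain cylinder of 25 mm radius with a flat top 60 mm above the bench; not to be used. Origin: centre of the underside.
- pen: Bystander: blue ball pen, 148 mm long, 14 mm high, lying on the bench. Leave it.
- black_marker: Bystander: marker with a black cap end, 137 mm long, 16 mm high, lying on the bench. Leave it.
- dropper: Bystander: small dropper bottle with a pointed white top, 29 mm across, 87 mm tall. Leave it.
- powder_jar: Bystander: small clear jar with a white lid, 47 mm across, 37 mm high. Leave it.
There are look-alikes about, which are no part of the job. Leave any purple or turquoise look-alike of the stud_dome alone.

How it is judged:
By the outcome, as a careful person would: the job done as asked, in the order asked, and still so for the second after the job is handed in, while the arm keeps its last pose, push and grip.
It also fails if it takes over 48 s, if anything falls off the work surface, if the arm or the gripper's body presses on something with over 40 N, if the wrist force passes 120 N, or if a joint passes its speed limit or range.

### The arm

A 7-joint arm with a two-finger parallel gripper is mounted at the origin on a cart in front of the work surface, level with it; the furniture and walls round the work are solid. World frame = base frame: x ahead of the robot, y to its left, z up, the work surface at z = 0. Lengths are in mm, angles in rad, forces in N, time in s.
With the tool pointing down it reaches from about 350 to 900 mm from the base axis. Payload 8.1 kg.
Tool frame: the origin (TCP) lies midway between the tips of the shut fingers; the grasp point (between the pads) lies 19 mm behind it; z points along the fingers, y is the line along which they close (so a half turn about z gives the same grasp; the last joint's range is limited). The gripper opens to 92 mm and grips with 3 to 60 N. Pads are 19 mm wide; open, the fingers measure 130 mm over their backs; the gripper's body (75 mm by 190 mm) begins 47 mm behind the grasp point.
Start: joints at [-1.276, 0.434, 0.025, 1.573, -0.012, 1.134, -0.075], TCP at [242.147, 576.2, 226.742] pointing down, gripper open.
Joint ranges: [-2.62, 2.62], [-0.44, 2.09], [-1.27, 1.32], [0.08, 2.57], [-1.32, 4.46], [0.12, 2], [-2.74, 2.74]. Speed limits (rad/s): [2.22, 2.22, 3.01, 3.01, 3.14, 3.14, 3.14].

### API

Orientations are given as a unit quaternion [x, y, z, w].
In Python, from rig import robot gives the robot as it stands. The module is installed in compiled form; this text tells all that it offers.
- The arm moves only by the tool carry_out, never from a script. Its argument "commands" is a list of rows, each an object with "translation": the shift along the tool's x, y, z in m, a list of three; "yaw": the turn about the tool's z in rad. A call has 1 to 20 rows; each row is the pose to reach, as a shift and turn from the pose commanded when the call began, along the tool's axes at that moment; what a row does not reach only later rows make up. A row lasts 1/8 s, in which the tool goes at most 62.5 mm and 10.7 degrees, less where a joint would pass 70% of its speed; a pose out of reach is approached as far as the arm can. A call with a gripper value outside its range is refused whole. "hand" is the closure, from 0 (fully open) to 1 (shut), set as the call begins (left out, the last holds). The fingers move at their own pace and stop on an object; the grip force is fixed at half the most. Time passes only in rows, so rows that repeat a pose let the fingers close. It gives the time, the measured TCP pose, the force, the opening and the grip force at its end, in the units of the state.
- robot.state(): the state, without advancing time (a new reading comes with each control period).
- robot.camera(name): name is "scene" or "top" or "wrist"; returns a dict with "color" (480x640x3 uint8, blue, green, red), "mtx" (3x3 intrinsics, pixels), "origin" and "attitude" of the camera in the world. Camera axes: x right, y up, looking along -z (the intrinsics and any distortion apply to the point x, -y, -z); pixel columns grow to the right and rows downward; lengths in mm; the calibration is good to about 2 mm. A picture is of the moment at which its call begins. There is no depth.
- robot.job_done(): hands the job in; it is judged then, once.
Trained networks look in a picture, given as the dict that the camera call returned (one of the last four; its "shot" number tells which), for a name from the list of things; names that differ only in an ending like _2 or _b are one class to them, and where a whole thing is asked for, a point or a joint stands for the part that bears it (a point fixed in the world has none). Each returns a list of dicts, best first, with "p" (0 to 1); they miss things now and then, are a little off and sometimes report something else, mostly with a low value. They report only what shows in the picture. A call takes as long as a camera call. They do not tell look-alikes from the thing itself.
- robot.cut_out(picture, query): "mask" (480x640 bool, what is visible of it) and "extent" ([left, top, width, height] in pixels, round what is visible of it).
The state is a dict: "time_s": time; "q": joint angles; "qvel": joint speeds; "joint_efforts": joint torques, N m; "tool_pos": TCP position; "ee_rot": TCP orientation; "force": force on the tool from outside, world axes, zero at the start; "wrist_torque": the same for the moment, N m; "grip_width": finger opening in mm; "grip_force": force on a finger pad.
Only numpy, scipy, OpenCV 4.12 (cv2) and the standard library are available. Lean on these libraries where they do the work, as an engineer would, in place of code of your own. Each camera call takes 0.05 s, during which the arm holds its last target. There are 200 camera calls.

## Working session

There is one attempt and no reset: what is moved stays moved. The work goes in short steps, Python scripts to look and compute and a tool call to move; the robot and the scene stay as the last step left them, time stands still between calls to the robot, and variables do not carry over. Pictures are saved under pics/ and viewed, at most 10 in all, crops included, and the job is handed in when it is done.

Besides the shell and the picture viewer there is one more tool, called after "Call:" as a command line: name --argument value ..., lists and objects as JSON in quotes. carry_out: Moves the arm, as the interface text tells. Its arguments: {"type":"object","properties":{"commands":{"type":"array"},"hand":{"type":"number"}},"required":["commands"]}

```bash
mkdir -p pics
cat > h.py <<'E'
import numpy as np, cv2
from rig import robot
from scipy.spatial.transform import Rotation as R
def rot(c):
    a=np.array(c["attitude"],float)
    return a if a.shape==(3,3) else R.from_quat(a).as_matrix()
def ray(c,u,v):
    K=np.array(c["mtx"]);p=np.linalg.solve(K,[u,v,1.]);d=rot(c)@np.array([p[0],-p[1],-p[2]])
    return np.array(c["origin"],float),d/np.linalg.norm(d)
def atz(c,u,v,z):
    o,d=ray(c,u,v);return o+d*(z-o[2])/d[2]
def proj(c,P):
    q=rot(c).T@(np.array(P,float)-c["origin"]);q=np.array(c["mtx"])@[q[0],-q[1],-q[2]];return q[:2]/q[2]
E
python3 - <<'E'
from h import *
s=robot.state();print(s)
ims=[]
for n in("scene","top"):
    c=robot.camera(n);ims.append(c["color"]);cv2.imwrite(f"pics/{n}0.png",c["color"]);print(n,c["origin"],c["attitude"],c["mtx"],[k for k in c])
    for q in("gauge","handle","stud_dome","stud_flat","index","pointer"):
        for d in robot.cut_out(c,q)[:4]:
            e=d["extent"];print(q,round(d["p"],2),e,atz(c,e[0]+e[2]/2,e[1]+e[3]/2,60 if 'stud' in q else 140).round())
E
```

```text
{'time_s': 0.0, 'q': array([-1.27557639,  0.43520731,  0.02493977,  1.5740986 , -0.01164692,
        1.13398025, -0.07508623]), 'qvel': array([-2.97976563e-05, -1.92316778e-03, -1.31026031e-04, -6.70637204e-04,
        2.54487063e-03,  1.41760800e-04, -5.06633986e-04]), 'joint_efforts': array([ 1.03669910e-03, -6.67847013e+01,  9.85164978e-01, -3.14472771e+01,
       -6.05802611e-02,  4.24599834e-02,  1.76303006e-04]), 'tool_pos': array([241.95408275, 575.71481981, 225.95371918]), 'ee_rot': array([ 1.97623309e-01,  9.80277730e-01, -7.66444528e-04, -1.11510539e-04]), 'force': array([0.53306927, 0.29231141, 0.27814538]), 'wrist_torque': array([ 0.01424812, -0.04706779,  0.02845167]), 'grip_force': 0.0, 'grip_width': 91.90177434605825}
scene [-306.34794274 -522.61700473  904.08528138] [ 0.36646241 -0.21903037 -0.44150159  0.78918144] [[582.77648615   0.         325.89009172]
 [  0.         582.77648615 243.10870114]
 [  0.           0.           1.        ]] ['color', 'mtx', 'origin', 'attitude', 'shot']
gauge 0.82 [285.5, 221.9, 38.4, 65.2] [445. -42. 140.]
gauge 0.39 [378.5, 227.3, 11
[... 430 characters left out ...]
 [523.   4.  60.]
top [372.07472311 -47.22922805 954.73298115] [-0.06497623  0.07317445  0.71277291 -0.69453464] [[433.72272971   0.         319.512867  ]
 [  0.         433.72272971 236.54415474]
 [  0.           0.           1.        ]] ['color', 'mtx', 'origin', 'attitude', 'shot']
gauge 0.61 [266.1, 237.5, 48.2, 34.7] [499.  -2. 140.]
handle 0.71 [268.6, 236.5, 48.7, 37.5] [499.  -8. 140.]
stud_dome 0.84 [364.4, 251.6, 43.8, 45.2] [ 466. -196.   60.]
stud_dome 0.8 [430.4, 289.7, 41.9, 38.9] [ 392. -325.   60.]
stud_dome 0.79 [301.3, 304.6, 44.8, 44.5] [363. -64.  60.]
stud_dome 0.73 [422.5, 216.1, 43.2, 50.3] [ 533. -322.   60.]
stud_flat 0.64 [155.2, 236.5, 49.3, 44.8] [509. 231.  60.]
```

Run:
```python
import cv2
a=cv2.imread("pics/scene0.png")[190:420,180:500];b=cv2.imread("pics/top0.png")[180:370,130:490]
cv2.imwrite("pics/a.png",cv2.vconcat([cv2.resize(a,(418*1,300)),]) if 0 else cv2.resize(a,(800,575)))
cv2.imwrite("pics/b.png",cv2.resize(b,(800,422)))
```

```text
(no output)
```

View pics/a.png

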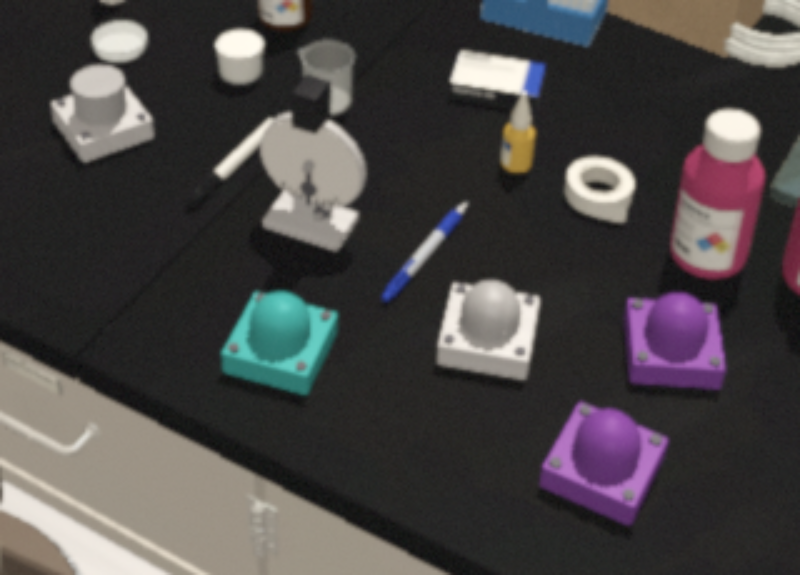

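View pics/b.png

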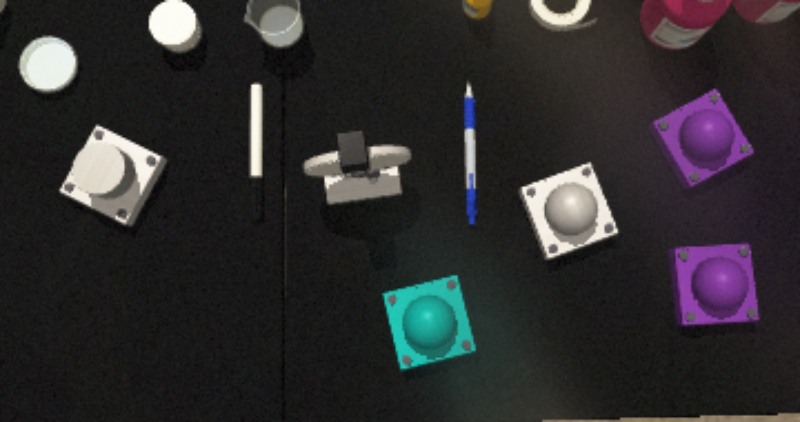

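The picture shows five stud-like blocks (scene px): plain aluminium dome (375,325), turquoise (290,328), two purple (450,324; 420,372), and a flat-topped one (219,237). The plain grey round-headed one at (375,325), top px (387,273), fits. The gauge is at scene (304,254), with its dial facing the robot.

Run:
```python
from h import *
s=robot.state()
T=R.from_quat(s["ee_rot"]);print("tool axes cols\n",T.as_matrix().round(3))
c=robot.camera("top");c2=robot.camera("scene")
f=lambda x,y:(130+x*.45,180+y*.45)
ht=atz(c,*f(350,138),156);print("handle top",ht.round(1))
a=atz(c,*f(328,203),10);b=atz(c,*f(402,193),10);print("foot front edge",a.round(1),b.round(1),np.linalg.norm(a-b),"yaw",np.degrees(np.arctan2(*(-(a-b)[:2]*[1,-1]))))
# dome: min residual between two cams: crown silhouette ~ sphere centre at z=35
for cam,n in((c,"top"),(c2,"scene")):
    # bright round stud mask extents: sphere centre pixel
    for d in robot.cut_out(cam,"stud_dome")[:4]:
        m=d["mask"];col=cam["color"][m].mean(0)
        e=d["extent"];print(n,e,col.round(), atz(cam,e[0]+e[2]/2,e[1]+e[3]/2,14).round(1))
print(atz(c,*f(572,208),35),proj(c,[0,0,0]))
sc=lambda x,y:(180+x*.4,190+y*.4)
print("scene dome z35",atz(c2,*sc(490,317),35))
print("handle top scene",atz(c2,*sc(312,83),156))
```

```text
tool axes cols
 [[-0.922  0.387  0.   ]
 [ 0.387  0.922  0.   ]
 [-0.     0.    -1.   ]]
handle top [521.2   1.5 156. ]
foot front edge [484.   32.8  10. ] [492.  -40.1  10. ] 73.35964343603096 yaw 6.271857078837653
top [420.5, 220.4, 45.8, 44.3] [124.  56. 108.] [ 538.  -334.2   14. ]
top [304.2, 305.0, 41.1, 43.7] [146. 159.  35.] [362.7 -66.6  14. ]
top [364.4, 253.2, 46.0, 42.2] [171. 180. 186.] [ 470.9 -206.2   14. ]
top [429.3, 292.3, 38.1, 32.1] [134.  55. 114.] [ 394.4 -333.    14. ]
scene [394.3, 350.8, 52.5, 51.1] [142.  77. 127.] [ 387.6 -338.    14. ]
scene [353.6, 302.9, 40.9, 39.8] [162. 169. 174.] [ 462.5 -200.6   14. ]
scene [268.5, 306.3, 46.6, 43.0] [139. 147.  67.] [360.7 -64.4  14. ]
scene [428.1, 305.6, 43.6, 38.9] [134.  70. 119.] [ 540.4 -336.6   14. ]
[ 470.22784775 -202.74380383   35.        ] [296.4838503  513.69015197]
scene dome z35 [ 461.15461437 -203.94766777   35.        ]
handle top scene [514.24524474   1.99354575 156.        ]
```

Call:
carry_out --commands '[{"translation":[-0.474,-0.426,-0.024],"yaw":1.063},{"translation":[-0.474,-0.426,-0.024],"yaw":1.063},{"translation":[-0.474,-0.426,-0.024],"yaw":1.063},{"translation":[-0.474,-0.426,-0.024],"yaw":1.063},{"translation":[-0.474,-0.426,-0.024],"yaw":1.063},{"translation":[-0.474,-0.426,-0.024],"yaw":1.063},{"translation":[-0.474,-0.426,-0.024],"yaw":1.063},{"translation":[-0.474,-0.426,-0.024],"yaw":1.063},{"translation":[-0.474,-0.426,-0.024],"yaw":1.063},{"translation":[-0.474,-0.426,-0.024],"yaw":1.063},{"translation":[-0.474,-0.426,-0.024],"yaw":1.063},{"translation":[-0.474,-0.426,-0.024],"yaw":1.063},{"translation":[-0.474,-0.426,-0.024],"yaw":1.063},{"translation":[-0.474,-0.426,-0.024],"yaw":1.063},{"translation":[-0.474,-0.426,-0.024],"yaw":1.063}]'

```text
time_s: 2.78
tool_pos: [513.9, 0.9, 250.8]
ee_rot: [0.667, 0.745, 0.0, -0.0]
force: [-0.5, 0.4, -0.0]
grip_width: 91.6
grip_force: 0.0
```

Run:
```python
from h import *
s=robot.state();print(s["time_s"],s["tool_pos"],s["q"].round(2));print(R.from_quat(s["ee_rot"]).as_matrix().round(3))
c=robot.camera("wrist");print(c["origin"],rot(c).round(2),c["mtx"][0][0])
cv2.imwrite("pics/w1.png",c["color"])
for q in("gauge","handle","index"):
    for d in robot.cut_out(c,q)[:2]: print(q,d["p"],d["extent"])
```

```text
2.775 [513.85829732   0.91670064 250.75902205] [-0.54  0.24  0.55  1.84 -0.14  1.1   0.17]
[[-0.111  0.994  0.   ]
 [ 0.994  0.111  0.   ]
 [ 0.     0.    -1.   ]]
[506.48456172  72.39290088 408.49310623] [[ 0.99 -0.11 -0.03]
 [ 0.11  0.96  0.27]
 [-0.   -0.27  0.96]] 368.6543722812072
gauge 0.65 [298.8, 165.2, 41.4, 112.2]
handle 0.72 [291.0, 166.1, 48.0, 104.5]
handle 0.65 [343.7, 0.0, 26.4, 15.0]
```

View pics/w1.png

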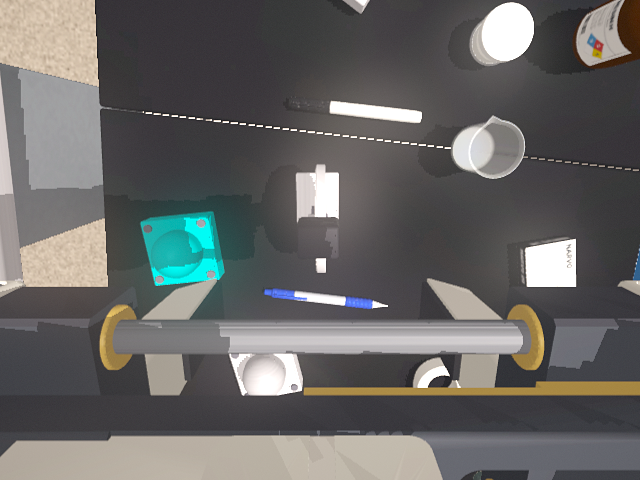

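Run:
```python
from h import *
c=robot.camera("wrist");g=c["color"].max(2)
dark=(g<45)[205:270,285:355];ys,xs=np.where(dark)
for y in range(212,266,4): r=np.where(g[y,285:355]<40)[0]; print(y,r.min()+285 if len(r) else None,r.max()+285 if len(r) else None,len(r), g[y,318])
for u,v in((298,238),(339,238),(318,256)): print(atz(c,u,v,156).round(1))
for P in([509,0,0],[514,0,156],[514,12,156],[514,-12,156],[514,12,118]):print(P,proj(c,P).round(1))
# foot edges at z=10
print(atz(c,298,190,10).round(1),atz(c,339,190,10).round(1))
```

```text
212 None None 0 255
216 None None 0 114
220 None None 0 99
224 None None 0 99
228 None None 0 101
232 None None 0 96
236 None None 0 96
240 None None 0 92
244 None None 0 90
248 None None 0 88
252 None None 0 85
256 None None 0 73
260 None None 0 255
264 None None 0 255
[497.2   3.1 156. ]
[526.1   6.4 156. ]
[512.8  -8.6 156. ]
[509, 0, 0] [316.9 206.1]
[514, 0, 156] [321.  244.8]
[514, 12, 156] [322.9 228.5]
[514, -12, 156] [319.2 260.7]
[514, 12, 118] [322.8 217.5]
[486.7  16.9  10. ] [530.7  21.8  10. ]
```

The wrist view shows the gauge square to the fingers, its dial edge on column 320, with the handle at px (318,240), about (512, 2). I'll grip the handle's front and back faces. The interface can't tilt the tool, so the gauge has to pivot about its x axis between the pads.

Call:
carry_out --commands '[{"translation":[0.001,-0.0018,0.04],"yaw":0},{"translation":[0.001,-0.0018,0.08],"yaw":0},{"translation":[0.001,-0.0018,0.11],"yaw":0},{"translation":[0.001,-0.0018,0.126],"yaw":0},{"translation":[0.001,-0.0018,0.126],"yaw":0}]' --hand 0

```text
time_s: 3.65
tool_pos: [511.8, 0.5, 124.2]
ee_rot: [0.667, 0.745, -0.001, -0.0]
force: [0.8, 0.2, -0.1]
grip_width: 91.9
grip_force: 0.0
```

Call:
carry_out --commands '[{"translation":[0,0,0],"yaw":0},{"translation":[0,0,0],"yaw":0},{"translation":[0,0,0],"yaw":0},{"translation":[0,0,0],"yaw":0},{"translation":[0,0,0],"yaw":0},{"translation":[0,0,0],"yaw":0},{"translation":[0,0,0],"yaw":0},{"translation":[0,0,0],"yaw":0}]' --hand 1

```text
time_s: 4.65
tool_pos: [512.1, 0.6, 124.7]
ee_rot: [0.667, 0.745, -0.0, -0.0]
force: [-0.4, 0.1, -0.7]
grip_width: 29.9
grip_force: 30.0
```

Call:
carry_out --commands '[{"translation":[0,0,-0.02],"yaw":0},{"translation":[0,0,-0.05],"yaw":0},{"translation":[0,0,-0.09],"yaw":0},{"translation":[-0.03,-0.01,-0.1],"yaw":-0.05},{"translation":[-0.07,-0.023,-0.1],"yaw":-0.1},{"translation":[-0.11,-0.037,-0.1],"yaw":-0.17},{"translation":[-0.15,-0.05,-0.1],"yaw":-0.25},{"translation":[-0.18,-0.06,-0.1],"yaw":-0.3},{"translation":[-0.195,-0.065,-0.1],"yaw":-0.3},{"translation":[-0.197,-0.066,-0.1],"yaw":-0.3},{"translation":[-0.197,-0.066,-0.1],"yaw":-0.3},{"translation":[-0.197,-0.066,-0.1],"yaw":-0.3}]'

```text
time_s: 6.15
tool_pos: [468.6, -201.0, 224.6]
ee_rot: [0.548, 0.837, 0.0, -0.0]
force: [0.6, -0.1, -4.2]
grip_width: 29.9
grip_force: 30.0
```

Run:
```python
from h import *
s=robot.state();print(s["time_s"],s["tool_pos"],s["force"],s["wrist_torque"]);T=R.from_quat(s["ee_rot"]).as_matrix();print(T.round(3))
x=T[:,1];y=T[:,0];z=-T[:,2]; tp=s["tool_pos"]
c=robot.camera("scene");c2=robot.camera("top")
a=cv2.resize(c["color"][200:380,280:440],(533,600),interpolation=cv2.INTER_CUBIC)
b=cv2.resize(c2["color"][200:340,330:440],(267,340))
out=np.zeros((600,800,3),np.uint8);out[:,:533]=a;out[:340,533:]=b;cv2.imwrite("pics/c1.png",out)
for q in("index","pointer","index_tip","pointer_tip","gauge"):
    for d in robot.cut_out(c,q)[:2]: print(q,d["p"],d["extent"])
print("sphere", [proj(k,[466,-203,35]).round(1) for k in(c,c2)])
print("foot exp", proj(c,tp-[0,0,125]-2*x), "dial ctr",proj(c,tp-[0,0,53]-2*x))
```

```text
6.15 [ 468.60534869 -200.97461128  224.56819451] [ 0.61894927 -0.14843995 -4.21765367] [-0.08321965 -0.01671453  0.06649179]
[[-0.4    0.916 -0.   ]
 [ 0.916  0.4    0.001]
 [ 0.001  0.    -1.   ]]
pointer 0.58 [332.8, 277.9, 32.5, 32.9]
pointer_tip 0.6 [199.6, 216.4, 42.6, 37.8]
pointer_tip 0.41 [375.5, 268.6, 7.7, 13.9]
gauge 0.79 [356.3, 244.0, 49.5, 57.0]
sphere [array([376.7, 315.1]), array([387.6, 275.6])]
foot exp [378.8258944  292.02512585] dial ctr [381.85376712 264.77858719]
```

View pics/c1.png

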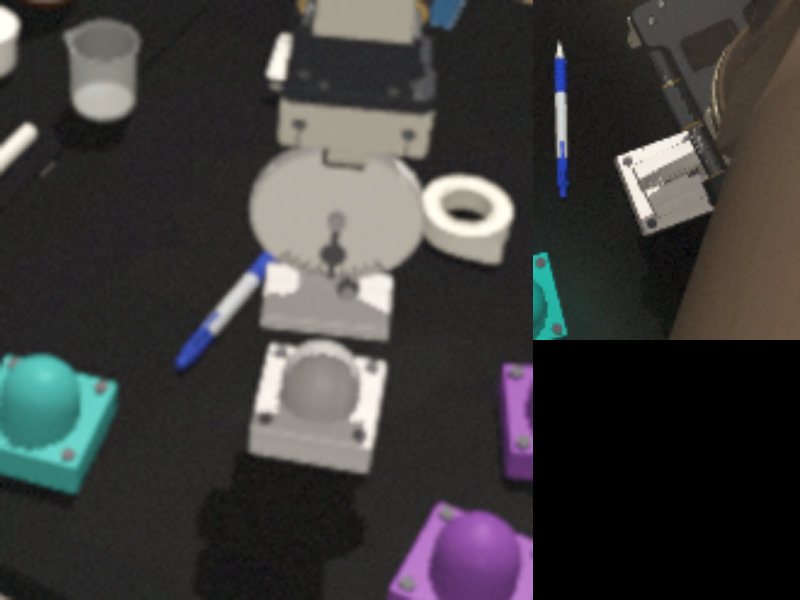

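Run:
```python
from h import *
import rig
c=robot.camera("scene");t=robot.camera("top")
print("scene block z24",atz(c,376,317,24).round(1)," top block z24",atz(t,385.8,274.7,24).round(1))
print("scene sphere",atz(c,376,317.6,35).round(1)," top sphere",atz(t,387.4,273.6,35).round(1))
w=robot.camera("wrist");
for n,im,P in(("scene",c,[466,-203,35]),("top",t,[466,-203,35])):pass
a=cv2.resize(cv2.imread("pics/top0.png")[240:305,350:425],(480,416),interpolation=cv2.INTER_CUBIC)
b=w["color"]; b=cv2.resize(b[120:420,160:480],(320,300))
out=np.zeros((416,800,3),np.uint8);out[:,:480]=a;out[:300,480:]=b;cv2.imwrite("pics/d1.png",out)
```

```text
scene block z24 [ 470.4 -200.2   24. ]  top block z24 [ 469.1 -201.    24. ]
scene sphere [ 459.2 -205.    35. ]  top sphere [ 470.2 -202.7   35. ]
```

View pics/d1.png

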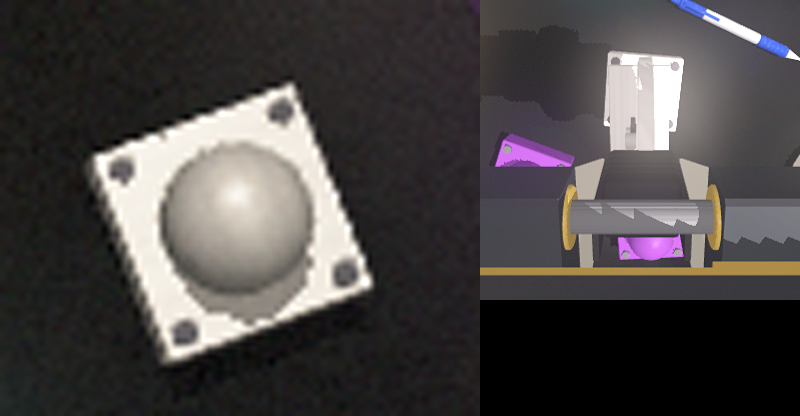

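Call:
carry_out --commands '[{"translation":[-0.002,0.002,0.015],"yaw":0},{"translation":[-0.002,0.002,0.028],"yaw":0},{"translation":[-0.002,0.002,0.035],"yaw":0},{"translation":[-0.002,0.002,0.037],"yaw":0},{"translation":[-0.002,0.002,0.037],"yaw":0},{"translation":[-0.002,0.002,0.037],"yaw":0}]'

```text
time_s: 7.4
tool_pos: [471.0, -203.6, 188.1]
ee_rot: [0.548, 0.836, 0.0, 0.0]
force: [-0.3, -1.0, -3.6]
grip_width: 29.8
grip_force: 30.0
```

Run:
```python
from h import *
s=robot.state();tp=s["tool_pos"];print(tp,s["force"]);T=R.from_quat(s["ee_rot"]).as_matrix();x=T[:,1];y=T[:,0]
c=robot.camera("scene")
a=cv2.resize(c["color"][220:360,300:460],(800,700),interpolation=cv2.INTER_CUBIC)[:600];cv2.imwrite("pics/e1.png",a)
O=tp-[0,0,124.7]-2*x
for n,P in(("frontL",O-23*x+37*y),("frontR",O-23*x-37*y),("dialc",O+[0,0,72]-4*x),("dialL",O+[0,0,72]-4*x+50*y),("dialR",O+[0,0,72]-4*x-50*y),("dome",[469,-201.5,35]),("screwcentre",[469,-201.5,24])):
  print(n,((proj(c,P)-[300,220])*5).round(0))
```

```text
[ 471.0371579  -203.62597863  188.08247066] [-0.34009926 -0.96119727 -3.64720324]
frontL [299. 454.]
frontR [485. 475.]
dialc [410. 300.]
dialL [281. 286.]
dialR [540. 313.]
dome [383. 470.]
screwcentre [381. 488.]
```

View pics/e1.png

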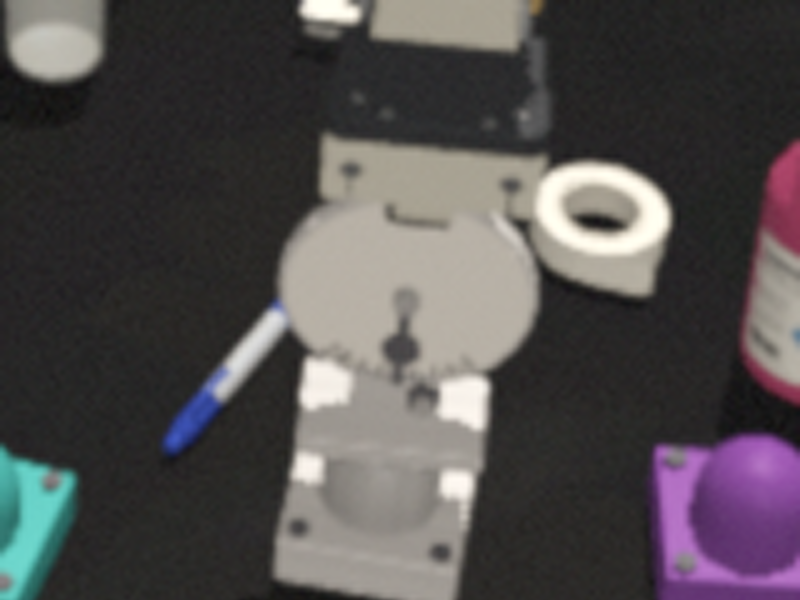

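The gauge sits centred over the dome: foot front corners at crop (297,454) and (482,470), stud axis at column 380 as predicted. Pointer tip is at (398,380) and the clip at (422,395). Lowering gently.

Call:
carry_out --commands '[{"translation":[0,0,0.001],"yaw":0},{"translation":[0,0,0.002],"yaw":0},{"translation":[0,0,0.003],"yaw":0},{"translation":[0,0,0.003],"yaw":0},{"translation":[0,0,0.003],"yaw":0}]'

```text
time_s: 8.07
tool_pos: [470.8, -203.5, 184.7]
ee_rot: [0.548, 0.836, 0.0, -0.0]
force: [0.1, -0.5, -3.1]
grip_width: 29.9
grip_force: 30.0
```

```bash
cat >> h.py <<'E'
def axes():
    s=robot.state();T=R.from_quat(s["ee_rot"]).as_matrix();return s,T[:,1],T[:,0]
E
python3 - <<'E'
from h import *
s,x,y=axes();print(s["tool_pos"],s["force"])
c=robot.camera("scene");O=np.array([471.04,-203.63,188.08-124.7])-2*x
b=np.array([-3,-1])/5
C=O+[0,0,72]-4*x
for r in(30,45,50):
  for a in(0,.2,.3,.4): print(r,a,((proj(c,C-r*np.cos(a)*np.array([0,0,1])-r*np.sin(a)*y)+b-[300,220])*5).round(0))
E
```

```text
[ 470.79797419 -203.4751698   184.71307782] [ 0.13548613 -0.53597327 -3.07786399]
30 0 [401. 354.]
30 0.2 [416. 355.]
30 0.3 [423. 354.]
30 0.4 [431. 353.]
45 0 [397. 382.]
45 0.2 [420. 382.]
45 0.3 [431. 382.]
45 0.4 [442. 380.]
50 0 [396. 391.]
50 0.2 [422. 392.]
50 0.3 [434. 391.]
50 0.4 [446. 389.]
```

Call:
carry_out --commands '[{"translation":[0,0,0.0005],"yaw":0},{"translation":[0,0,0.001],"yaw":0},{"translation":[0,0,0.001],"yaw":0},{"translation":[0,0,0.001],"yaw":0}]'

```text
time_s: 8.62
tool_pos: [471.0, -203.7, 184.2]
ee_rot: [0.548, 0.836, 0.0, 0.0]
force: [-2.5, 0.3, 5.7]
grip_width: 29.8
grip_force: 30.0
```

Call:
carry_out --commands '[{"translation":[0,0,0],"yaw":0},{"translation":[0,0,0],"yaw":0},{"translation":[0,0,0],"yaw":0},{"translation":[0,0,0],"yaw":0},{"translation":[0,0,0],"yaw":0},{"translation":[0,0,0],"yaw":0},{"translation":[0,0,0],"yaw":0},{"translation":[0,0,0],"yaw":0},{"translation":[0,0,0],"yaw":0},{"translation":[0,0,0],"yaw":0},{"translation":[0,0,0],"yaw":0},{"translation":[0,0,0],"yaw":0}]'

```text
time_s: 10.12
tool_pos: [471.0, -203.7, 184.3]
ee_rot: [0.548, 0.836, 0.0, 0.0]
force: [-0.8, 0.6, 5.3]
grip_width: 29.8
grip_force: 30.0
```

Run:
```python
from h import *
s,x,y=axes();print(s["tool_pos"],s["force"],s["wrist_torque"])
# rolling path for the grasp axis 144 mm above the foot, relative to level, along gauge y and z
for a in np.arange(0,.41,.05):
    L=25+144;print(round(a,2),"dy %.1f dz %.1f"%(-L*np.sin(a)+25*a*np.cos(a),L*(np.cos(a)-1)+25*a*np.sin(a)))
```

```text
[ 471.0366838  -203.67745197  184.25053513] [-0.75771259  0.5881386   5.27945902] [ 0.05426996  0.65781795 -0.02861331]
0.0 dy 0.0 dz 0.0
0.05 dy -7.2 dz -0.1
0.1 dy -14.4 dz -0.6
0.15 dy -21.5 dz -1.3
0.2 dy -28.7 dz -2.4
0.25 dy -35.8 dz -3.7
0.3 dy -42.8 dz -5.3
0.35 dy -49.7 dz -7.2
0.4 dy -56.6 dz -9.4
```

Call:
carry_out --commands '[{"translation":[0,0,0],"yaw":0},{"translation":[0,0,0],"yaw":0},{"translation":[0,0,0],"yaw":0}]' --hand 0.69

```text
time_s: 10.5
tool_pos: [471.0, -203.7, 184.2]
ee_rot: [0.548, 0.836, 0.0, 0.0]
force: [-1.0, 0.2, 5.5]
grip_width: 29.9
grip_force: 30.0
```

Call:
carry_out --commands '[{"translation":[0,0,0],"yaw":0},{"translation":[0,0,0],"yaw":0},{"translation":[0,0,0],"yaw":0}]' --hand 0.679

```text
time_s: 10.88
tool_pos: [471.0, -203.7, 184.3]
ee_rot: [0.548, 0.836, 0.0, 0.0]
force: [-1.3, 0.5, 5.7]
grip_width: 29.6
grip_force: 30.0
```

Call:
carry_out --commands '[{"translation":[-0.001,0,0],"yaw":0},{"translation":[-0.002,0,0],"yaw":0},{"translation":[-0.003,0,0],"yaw":0},{"translation":[-0.004,0,0],"yaw":0},{"translation":[-0.005,0,0],"yaw":0},{"translation":[-0.006,0,0],"yaw":0},{"translation":[-0.007,0,0],"yaw":0},{"translation":[-0.007,0,0],"yaw":0}]'

```text
time_s: 11.88
tool_pos: [473.8, -209.9, 183.8]
ee_rot: [0.548, 0.836, 0.0, 0.0]
force: [-0.8, 2.1, 5.6]
grip_width: 29.8
grip_force: 30.0
```

```bash
cat > look.py <<'E'
from h import *
import sys
s,x,y=axes();print(s["tool_pos"].round(1),"F along y,x,z",(s["force"]@y).round(1),(s["force"]@x).round(1),s["force"][2].round(1),"torque about x",(s["wrist_torque"]@x).round(2),s["grip_width"])
c=robot.camera("scene")
cv2.imwrite(f"pics/{sys.argv[1]}.png",cv2.resize(c["color"][230:350,310:470],(800,600),interpolation=cv2.INTER_CUBIC))
E
python3 look.py f1
```

```text
[ 473.8 -209.9  183.8] F along y,x,z 2.2 0.1 5.6 torque about x 0.85 29.756381504633868
```

View pics/f1.png

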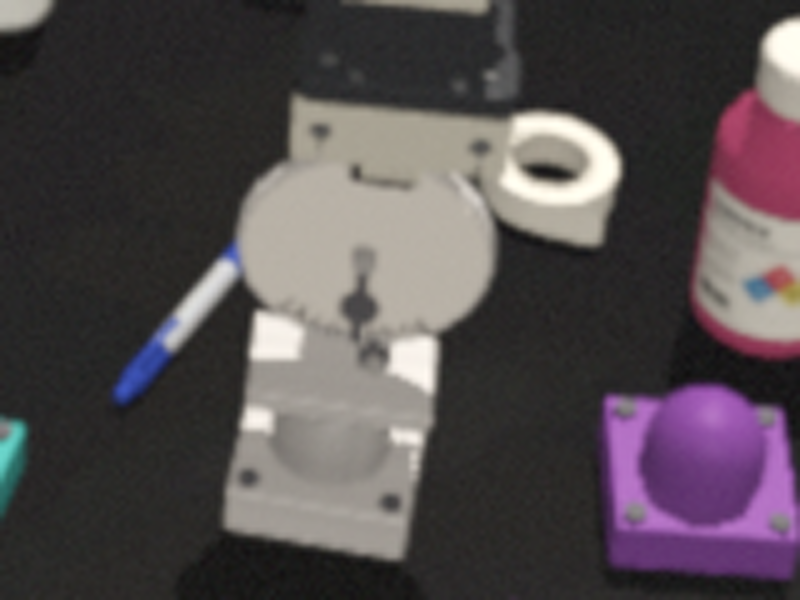

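The foot stayed on the crown (front corners at (246,404) and (433,426)) while the dial centre moved to (363,258). The gauge is pivoting in the pads with the foot still in contact, so I'll follow the rolling path.

Call:
carry_out --commands '[{"translation":[-0.001,0,0.0001],"yaw":0},{"translation":[-0.002,0,0.0002],"yaw":0},{"translation":[-0.003,0,0.0003],"yaw":0},{"translation":[-0.004,0,0.0004],"yaw":0},{"translation":[-0.005,0,0.0005],"yaw":0},{"translation":[-0.006,0,0.0006],"yaw":0},{"translation":[-0.007,0,0.0006],"yaw":0},{"translation":[-0.008,0,0.0007],"yaw":0},{"translation":[-0.008,0,0.0007],"yaw":0}]'

```text
time_s: 13.05
tool_pos: [476.9, -217.2, 183.0]
ee_rot: [0.548, 0.836, 0.0, 0.0]
force: [-1.0, 1.3, 3.0]
grip_width: 30.0
grip_force: 30.0
```

Call:
carry_out --commands '[{"translation":[-0.001,0,0.0001],"yaw":0},{"translation":[-0.002,0,0.0002],"yaw":0},{"translation":[-0.003,0,0.0003],"yaw":0},{"translation":[-0.004,0,0.0004],"yaw":0},{"translation":[-0.005,0,0.0005],"yaw":0},{"translation":[-0.006,0,0.0006],"yaw":0},{"translation":[-0.007,0,0.0008],"yaw":0},{"translation":[-0.008,0,0.001],"yaw":0},{"translation":[-0.008,0,0.001],"yaw":0}]'

```text
time_s: 14.18
tool_pos: [479.9, -224.8, 182.0]
ee_rot: [0.548, 0.836, -0.0, 0.0]
force: [-0.9, 2.4, 1.4]
grip_width: 29.8
grip_force: 30.0
```

Call:
carry_out --commands '[{"translation":[0,0,0.0004],"yaw":0},{"translation":[-0.001,0,0.0006],"yaw":0},{"translation":[-0.002,0,0.0008],"yaw":0},{"translation":[-0.003,0,0.0009],"yaw":0},{"translation":[-0.004,0,0.001],"yaw":0},{"translation":[-0.005,0,0.0011],"yaw":0},{"translation":[-0.006,0,0.0012],"yaw":0},{"translation":[-0.006,0,0.0012],"yaw":0},{"translation":[-0.006,0,0.0012],"yaw":0},{"translation":[-0.006,0,0.0012],"yaw":0},{"translation":[-0.006,0,0.0012],"yaw":0},{"translation":[-0.006,0,0.0012],"yaw":0},{"translation":[-0.006,0,0.0012],"yaw":0},{"translation":[-0.006,0,0.0012],"yaw":0},{"translation":[-0.006,0,0.0012],"yaw":0}]'

```text
time_s: 16.05
tool_pos: [482.3, -230.1, 180.8]
ee_rot: [0.548, 0.836, -0.0, -0.0]
force: [-1.1, 1.2, 2.9]
grip_width: 29.7
grip_force: 30.0
```

```bash
sed -i 's/230:350,310:470\],(800,600)/240:330,330:430],(667,600)/' look.py; python3 look.py g1
```

```text
[ 482.3 -230.1  180.8] F along y,x,z 1.5 -0.6 2.9 torque about x 0.5 29.739456709007122
```

View pics/g1.png

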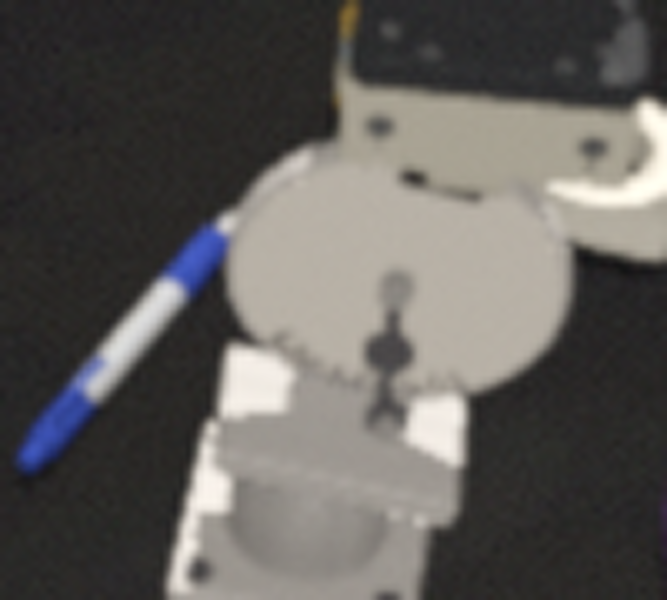

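Run:
```python
from h import *
s,x,y=axes()
g=np.mean([robot.camera("scene")["color"].mean(2) for _ in range(8)],0)
c=robot.camera("scene")
for v in range(280,306):
    row=g[v,376:402];m=np.clip(row.max()*0+np.median(row)-row-12,0,None);m=m*(np.abs(np.arange(376,402)-387.5)<6)
    print(v,row[4:20].round().astype(int), round((m*np.arange(376,402)).sum()/max(m.sum(),1),2))
a=0.2;n=np.array([0,0,1])*np.cos(a)-y*np.sin(a);t=y*np.cos(a)+np.array([0,0,1])*np.sin(a)
O=s["tool_pos"]+[0,0,19]-2*x-143.5*n; C=O+72*n-5*x
for r in(0,20,30,40,45,50,55):
    print(r,[ proj(c,C-r*(np.cos(b)*np.array([0,0,1])+np.sin(b)*y)).round(1) for b in(0,.05)])
```

```text
280 [176 175 175 176 175 175 174 168 156 151 158 165 172 175 176 175] 388.91
281 [175 175 175 175 175 175 170 153 135 130 136 149 166 174 176 175] 389.07
282 [175 175 175 175 175 174 165 143 131 131 131 140 164 174 175 175] 389.03
283 [175 175 175 176 175 174 163 143 134 135 134 140 163 174 175 175] 389.06
284 [175 175 175 175 175 174 161 143 134 134 136 149 167 174 175 176] 388.84
285 [176 175 175 176 175 175 166 148 133 132 142 160 172 175 175 176] 388.67
286 [175 175 175 175 175 175 172 150 120 119 149 169 175 175 175 176] 388.52
287 [175 175 175 175 175 175 172 143  98  98 151 173 175 175 175 175] 388.42
288 [175 175 175 176 175 174 171 141  95 101 153 173 175 175 176 175] 388.37
289 [175 175 175 175 174 164 154 124  88  94 145 169 175 175 175 176] 388.23
290 [176 176 175 174 164 137 108  89  75  80 118 153 170 175 175 175] 387.84
291 [175 175 175 173 145 101  78  74  73  74  84 124 161 174 175 175] 387.74
292 [175 175 175 172 136  85  73  74  72  73  74  99 153 174 175 175] 387.82
293 [174 175 176 172 136  85  72  72  73  72  74  97 153 174 175 175] 387.83
294 [165 169 174 172 1
[... 549 characters left out ...]
 81  83  82 103 169 219 234 235 235] 387.44
302 [151 151 152 150 129  98  92 105 107  96 108 190 226 234 235 236] 387.22
303 [150 151 151 150 130 105 113 125 127 113 123 205 230 233 234 234] 386.91
304 [151 151 151 150 139 123 126 133 133 134 159 214 233 235 235 235] 386.36
305 [152 151 151 151 149 144 138 135 136 148 177 218 233 236 237 236] 387.25
0 [array([389.2, 283.3]), array([389.2, 283.3])]
20 [array([388.3, 290.7]), array([388.8, 290.7])]
30 [array([387.8, 294.3]), array([388.6, 294.4])]
40 [array([387.4, 298. ]), array([388.4, 298.1])]
45 [array([387.1, 299.8]), array([388.3, 299.9])]
50 [array([386.9, 301.5]), array([388.2, 301.7])]
55 [array([386.7, 303.3]), array([388.1, 303.4])]
```

Call:
carry_out --commands '[{"translation":[-0.001,0,0.0002],"yaw":0},{"translation":[-0.002,0,0.0004],"yaw":0},{"translation":[-0.003,0,0.0006],"yaw":0},{"translation":[-0.003,0,0.0006],"yaw":0},{"translation":[-0.003,0,0.0006],"yaw":0},{"translation":[-0.003,0,0.0006],"yaw":0},{"translation":[-0.003,0,0.0006],"yaw":0},{"translation":[-0.003,0,0.0006],"yaw":0},{"translation":[-0.003,0,0.0006],"yaw":0},{"translation":[-0.003,0,0.0006],"yaw":0},{"translation":[-0.003,0,0.0006],"yaw":0},{"translation":[-0.003,0,0.0006],"yaw":0},{"translation":[-0.003,0,0.0006],"yaw":0},{"translation":[-0.003,0,0.0006],"yaw":0},{"translation":[-0.003,0,0.0006],"yaw":0}]'

```text
time_s: 18.42
tool_pos: [483.5, -232.8, 180.2]
ee_rot: [0.548, 0.836, 0.0, -0.0]
force: [0.3, 1.7, 0.9]
grip_width: 29.8
grip_force: 30.0
```

```bash
cat > m.py <<'E'
from h import *
s,x,y=axes();print(s["time_s"],s["tool_pos"].round(1),(s["force"]@y).round(1),s["force"].round(1))
g=np.mean([robot.camera("scene")["color"].mean(2) for _ in range(8)],0)
c=robot.camera("scene")
for v in list(range(281,288))+list(range(290,307)):
    row=g[v,376:402];m=np.clip(np.median(row)-row-12,0,None);m=m*(np.abs(np.arange(376,402)-388)<6)
    print(v,row[4:20].round().astype(int), round((m*np.arange(376,402)).sum()/max(m.sum(),1),2))
cv2.imwrite("pics/h1.png",cv2.resize(c["color"][265:325,345:425],(800,600),interpolation=cv2.INTER_CUBIC))
E
python3 m.py
```

```text
18.425 [ 483.5 -232.8  180.2] 1.5 [0.3 1.7 0.9]
281 [175 175 176 175 175 175 175 170 154 136 134 140 157 171 175 175] 389.89
282 [175 176 175 175 175 175 174 162 140 129 130 131 144 165 174 175] 389.91
283 [175 175 176 175 175 175 173 157 136 132 134 133 143 165 174 175] 389.77
284 [175 175 175 175 175 176 174 158 140 134 134 136 149 166 175 175] 389.73
285 [175 175 175 175 175 175 175 167 145 133 134 142 160 172 175 175] 389.62
286 [175 175 175 175 176 175 176 172 146 120 124 151 169 174 175 175] 389.42
287 [175 175 175 175 175 175 175 172 139  94 106 153 173 175 175 175] 389.33
290 [175 176 175 175 174 164 136 114  94  79 103 140 165 174 175 175] 388.54
291 [176 175 175 175 168 140 100  80  77  74  77  99 142 168 175 175] 388.5
292 [174 175 175 174 161 122  80  73  72  73  73  78 112 157 174 176] 388.59
293 [174 174 175 175 165 127  81  72  72  72  73  76 104 155 174 175] 388.67
294 [168 166 171 175 171 142  97  76  73  73  75  83 119 159 174 175] 388.74
295 [154 155 163 170 168 156 134 100  77  79  98 116 147 168 174 175] 388.68
296 [147 154 154 159 157 163 162 128  88 106 137 144 161 171 166 168] 388.3
297 [149 149 146 150 150 155 160 131  92 123 157 148 157 162 147 149] 388.13
298 [152 150 150 148 149 145 145 119  84 114 150 146 154 149 147 142] 388.05
299 [153 153 152 151 151 145 143 116  83 110 139 144 162 167 172 173] 388.07
300 [153 153 154 153 150 134 123 102  79  97 125 150 192 208 211 213] 387.89
301 [153 153 153 152 144 115  87  82  80  86 100 154 213 232 234 233] 387.64
302 [152 152 152 151 137 106  90  99 105  95  98 165 216 232 235 235] 387.51
303 [150 151 151 150 137 109 107 121 126 117 113 179 220 231 233 233] 387.27
304 [151 151 151 150 143 130 127 131 132 131 144 198 226 233 233 233] 386.83
305 [152 152 151 151 150 148 142 136 134 138 165 213 231 235 235 234] 387.85
306 [151 151 151 152 152 151 148 144 142 144 156 195 214 226 233 234] 0.0
```

View pics/h1.png

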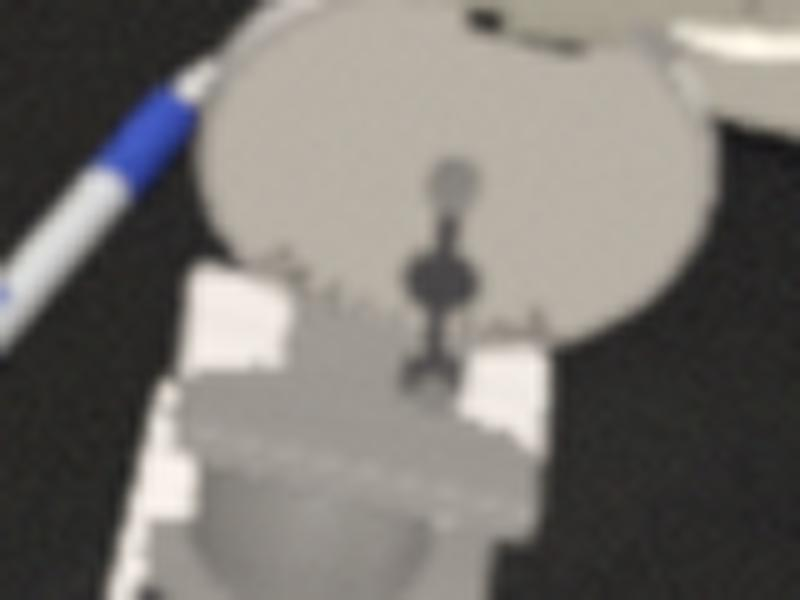

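The pointer runs (452,180)→(434,350) and points into the middle of the clip, whose arms are at (413,378) and (455,370). They agree to about 0.1 px, roughly 0.005 rad, and the foot is still on the dome.

Call:
carry_out --commands '[{"translation":[0,0,0],"yaw":0},{"translation":[0,0,0],"yaw":0},{"translation":[0,0,0],"yaw":0},{"translation":[0,0,0],"yaw":0},{"translation":[0,0,0],"yaw":0},{"translation":[0,0,0],"yaw":0},{"translation":[0,0,0],"yaw":0},{"translation":[0,0,0],"yaw":0}]'

```text
time_s: 19.88
tool_pos: [483.5, -232.8, 180.2]
ee_rot: [0.548, 0.836, 0.0, -0.0]
force: [-0.8, 1.5, -0.2]
grip_width: 29.7
grip_force: 30.0
```

```bash
python3 m.py | sed -n '1p;3p;11p;18,23p'; python3 -c "
from h import *
print(robot.state()['force']);print(robot.job_done())"
```

```text
19.875 [ 483.5 -232.8  180.2] 1.6 [-0.8  1.5 -0.2]
282 [175 175 175 175 176 175 174 162 140 129 130 131 144 166 174 175] 389.92
292 [175 175 175 174 161 122  82  73  73  73  73  78 112 157 174 175] 388.59
299 [153 153 152 148 148 146 145 116  84 112 140 140 159 167 172 173] 388.05
300 [152 153 153 152 150 134 124 102  79  98 125 148 191 208 211 213] 387.9
301 [153 153 153 152 144 115  87  82  81  86 100 154 213 232 234 234] 387.63
302 [151 152 152 150 137 106  90 100 104  95  98 165 216 233 235 235] 387.52
303 [151 151 151 150 137 110 106 121 126 117 113 179 220 231 233 233] 387.28
304 [151 151 151 150 143 129 127 131 132 131 144 197 226 233 233 233] 386.81
[-0.1786467   0.72162148  0.24170572]
the job is handed in; nothing more can be done
None
```

I handed the job in with the gauge still held, its foot resting lightly on the plain aluminium dome and tilted about 0.22 rad, with the pointer on the index clip to about 0.005 rad by the camera. The tool can't tilt, so I gripped the handle's front and back faces and let the gauge pivot between the fingers.

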